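Spread the snap ring and hold it open at the roller's groove

TASK

Fit the brass snap ring to the upright axle of the inking roller: squeeze the red handles of the circlip pliers fully together so that the ring hooked on their tips spreads open, lift pliers and ring up out of the holder, and bring the open ring gently down over the end of the axle until it surrounds the axle level with the black groove. Finish while still holding it there, so that a colleague can check the fit: pliers gripped, ring spread wide, level and centred, neither leaning on the axle nor let snap shut. Leave the paint bottles and the jar where they are.

Things in the scene. Friction and masses are not known exactly. Their poses are not given: they have to be found in the camera images.
- pliers_grip (a point): Point midway between the two red handles of upright circlip pliers (tips down), half-way up them. z up, x towards the ring, y from handle to handle. Handles 14 mm thick along x, from 28 mm below to 28 mm above this point; relaxed they lean apart, outer faces 57 mm apart here and 65 mm at the top; squeezed to their stop they stand parallel, 40 mm over the outer faces, which spreads the tips.
- pliers_pivot (a point): Steel pivot of the same pliers, 52 mm below point pliers_grip, same axes. 8 N on the handles overcomes the springs, 25 to 50 N is a good grip. Jaws 12 mm thick along x; a square bolt on the back reaches 23 mm to -x and hangs in the holder's upward-open slot. Pliers weigh about 0.18 kg.
- ring_center (a point): Flat brass snap ring of 5 mm wire, its eyes hooked on the pliers' tips from the start, captive there. Point: centre of its circle when spread. x away from the pliers, z up. Pliers squeezed to the stop: this point is 24 mm in +x of and 112 mm below point pliers_grip, clear bore 34 mm (relaxed too narrow for the axle). Reaches 31 mm to -x, 24 mm to +x, 22 mm to each side. 34 g.
- ring_left (a joint): Opening of the ring's left arm: 0 relaxed, about 0.19 rad with the pliers squeezed to their stop.
- ring_right (a joint): Opening of the ring's right arm, equal to the left one.
- axle_groove (a point): Centre, on the axis, of the black groove (9 mm tall, 25 mm diameter) in the vertical aluminium axle stub (29 mm diameter) of a fixed black rubber inking roller (68 mm diameter) standing on end in a wooden stand. 98 mm above the table, 24 mm below the axle's end, 28 mm above the roller's dark steel end face (60 mm diameter).
- axle_end (a point): Centre of the free upper end of that axle, 122 mm above the table; its rim has a 3 mm wide chamfer.
- holder_slot (a point): Fixed tool holder: aluminium plate 48 mm wide, 8 mm thick, 104 mm tall behind the pliers' pivot with a slot open at the top; this point is in the slot at pivot height (95 mm above the table), x to the ring side. A black seat, top 30 mm above the table, lies under the ring. Pliers and ring come free by lifting straight up 20 mm or more.
- ochre_bottle_mid (a point): Bystander: orange paint bottle, 44 mm diameter, 100 mm tall; centre half-way up.
- white_bottle_mid (a point): Bystander: white squeeze bottle, 48 mm diameter, 105 mm tall; centre half-way up.
- paint_jar_mid (a point): Bystander: blue paint jar, 56 mm diameter, 55 mm tall; centre half-way up.
Mind the look-alikes: they are no part of the job. What is meant by the part that bears pliers_grip is not turquoise, and is the larger of those in its own colour. What is shaped like the part that bears axle_groove but turquoise is not meant.

How it is judged:
By the outcome, as a careful person would: the job done as asked, in the order asked, and still so for the second after the job is handed in, while the arm keeps its last pose, push and grip.
It also fails if it takes over 48 s, if anything falls off the work surface, if the arm or the gripper's body presses on something with over 40 N, if the wrist force passes 120 N, or if a joint passes its speed limit or range.

ROBOT

A 6-joint arm with a two-finger parallel gripper is mounted at the origin on the work surface. World frame = base frame: x ahead of the robot, y to its left, z up, the work surface at z = 0. Lengths are in mm, angles in degrees, forces in N, time in s.
With the tool pointing down it reaches from about 250 to 775 mm from the base axis. Payload 4 kg.
Tool frame: the origin (TCP) lies at the very end of the fingers, on their centre line; the grasp point (between the pads) lies 19 mm behind it (env.tcp_to_grasp is the distance from the TCP to the grasp point, in mm); y points along the fingers, x is the direction in which the jaws open and shut, and the axes are right-handed (so a half turn about y gives the same grasp; the last joint's range is limited). The gripper opens to 94 mm and grips with 3 to 60 N. Pads are 16 mm wide; open, the fingers measure 119 mm over their backs; the gripper's body (75 mm by 177 mm) begins 78 mm behind the grasp point.
Start: joints at [-78.845, 4.996, 78.535, -0, 96.463, -5.907], TCP at [161.377, -525.812, 205.506] pointing down, gripper open.
Joint ranges: [-177.83, 177.83], [-43.37, 116.18], [15.69, 146.23], [-61.86, 241.86], [9.47, 152.12], [-147.06, 147.06]. Speed limits (degrees/s): [159.86, 159.86, 180, 180, 180, 180].

INTERFACE

Orientations are given as a 3x3 rotation matrix whose columns are the frame's x, y, z axes.
In Python, from cell import env, vision gives the robot as it stands.
- The arm moves only by the tool servo_tool, never from a script. Its argument "steps" is text: rows parted by semicolons, each of 7 numbers parted by spaces: the turn, a rotation vector about the world's x, y, z in rad, then the shift along the world's x, y, z in m, then the opening, from -1 (shut) to 1 (fully open), so that 0 is half open. In form: ax ay az x y z fingers; .... A call has 1 to 20 rows; each row is the pose to reach, as a shift and turn from the pose measured when the call began; what a row does not reach only later rows make up. A row lasts 1/8 s, in which the tool goes at most 62.5 mm and 10.7 degrees, less where a joint would pass 70% of its speed; a pose out of reach is approached as far as the arm can. A call with a gripper value outside its range is refused whole. The fingers move at their own pace and stop on an object; "force" is the grip in N (left out, the last holds). Time passes only in rows, so rows that repeat a pose let the fingers close. It gives the time, the measured TCP pose, the force and the opening at its end, in the units of the state.
- env.state(): the state, without advancing time (a new reading comes with each control period).
- vision.camera(name): name is "scene" or "side" or "wrist"; returns a dict with "image" (480x640x3 uint8, red, green, blue), "z_map" (480x640 float32, mm along the optical axis (not along the pixel's ray), 0 where there is no reading), "fx", "fy", "cx", "cy" (pixels), "k1" (the pictures are not rectified: a ray, as slopes to the right and down, at radius r is drawn at 1 + k1 r^2 times it, then the intrinsics apply), "camera_from_world" (4x4, takes a point from world to camera coordinates); the wrist camera has in their place "mount" (4x4, takes a point from camera to tool coordinates, whose origin is the TCP and whose axes are the tool frame's). Camera axes: x right, y down, z forward; pixel columns grow to the right and rows downward; lengths in mm; the calibration is good to about 2 mm. A picture is of the moment at which its call begins: read the wrist's pose just before it.
- env.hand_in(): hands the job in, once; it reports no verdict.
The state is a dict: "time": time; "joint_pos": joint angles; "joint_vel": joint speeds; "tau": joint torques, N m; "position": TCP position; "orientation": TCP orientation; "force": force on the tool from outside, world axes, zero at the start; "moment": the same for the moment, N m; "grip_width": opening from 0.0 (shut) to 1.0 (fully open).
Only numpy, scipy, OpenCV 4.12 (cv2) and the standard library are available. Lean on these libraries where they do the work, as an engineer would, in place of code of your own. Each camera call takes 0.05 s, during which the arm holds its last target. There are 200 camera calls.

## Working session

There is one attempt and no reset: what is moved stays moved. The work goes in short steps, Python scripts to look and compute and a tool call to move; the robot and the scene stay as the last step left them, time stands still between calls to the robot, and variables do not carry over. Pictures are saved under pics/ and viewed, about 8 in all and at most 12, crops included, and the job is handed in when it is done.

Besides the shell and the picture viewer there is one more tool, called as a command line: name --argument value ..., lists and objects as JSON in quotes. servo_tool: Moves the arm, as the interface text tells. Its arguments: {"type":"object","properties":{"steps":{"type":"string"},"force":{"type":"number"}},"required":["steps"]}

```bash
mkdir -p pics; cat > h.py <<'E'
import numpy as np,cv2
from cell import env,vision
def cam(n):
    s=env.state(); c=vision.camera(n)
    if n=="wrist":
        T=np.eye(4);T[:3,:3]=s["orientation"];T[:3,3]=s["position"]
        c["wfc"]=T@np.array(c["mount"])
    else: c["wfc"]=np.linalg.inv(c["camera_from_world"])
    return c
def ray(c,u,v):
    K=np.array([[c["fx"],0,c["cx"]],[0,c["fy"],c["cy"]],[0,0,1]],float)
    d=np.array([(u-c["cx"])/c["fx"],(v-c["cy"])/c["fy"]]);x=d.copy()
    for _ in range(20): x=d/(1+c["k1"]*(x@x))
    return np.array([x[0],x[1],1.])
def pt(c,u,v,z=None):
    z=c["z_map"][int(round(v)),int(round(u))] if z is None else z
    return (c["wfc"]@np.append(ray(c,u,v)*z,1))[:3]
def cloud(c):
    v,u=np.mgrid[0:480,0:640]
    d=np.stack([(u-c["cx"])/c["fx"],(v-c["cy"])/c["fy"]],-1);x=d.copy()
    for _ in range(20): x=d/(1+c["k1"]*(x**2).sum(-1,keepdims=True))
    P=np.concatenate([x,np.ones(x.shape[:2]+(1,))],-1)*c["z_map"][...,None]
    return P@c["wfc"][:3,:3].T+c["wfc"][:3,3]
def proj(c,p):
    q=np.linalg.inv(c["wfc"])@np.append(p,1);x=q[:2]/q[2];x=x*(1+c["k1"]*(x@x))
    return x*[c["fx"],c["fy"]]+[c["cx"],c["cy"]]
def onplane(c,u,v,h):
    o=c["wfc"][:3,3];d=c["wfc"][:3,:3]@ray(c,u,v);return o+d*(h-o[2])/d[2]
def save(n,im): cv2.imwrite("pics/"+n,im[:,:,::-1])
E
python3 - <<'E'
from h import *
for n in("scene","side"):
    c=cam(n);save(n+"1.png",c["image"]);print(n,c["wfc"].round(2))
print(env.state())
E
```

```text
scene [[-4.90000e-01  6.50000e-01 -5.80000e-01  1.15104e+03]
 [ 8.70000e-01  3.50000e-01 -3.40000e-01  3.56170e+02]
 [-2.00000e-02 -6.70000e-01 -7.40000e-01  8.87440e+02]
 [ 0.00000e+00  0.00000e+00  0.00000e+00  1.00000e+00]]
side [[-9.7000e-01 -1.8000e-01  1.5000e-01  3.9350e+02]
 [-2.3000e-01  6.9000e-01 -6.9000e-01  6.6508e+02]
 [ 2.0000e-02 -7.0000e-01 -7.1000e-01  7.6797e+02]
 [ 0.0000e+00  0.0000e+00  0.0000e+00  1.0000e+00]]
{'time': 0.1, 'joint_pos': array([-7.88456295e+01,  5.03659621e+00,  7.86134463e+01, -2.20921151e-04,
        9.64616119e+01, -5.90754840e+00]), 'joint_vel': array([-0.06389704, -0.08761679, -0.20945309, -0.00612668, -0.02409576,
       -0.01460929]), 'tau': array([ 1.97770285e-03, -3.41250944e+01, -3.03302550e+01,  7.19951419e-02,
        3.03546712e-02, -9.23087987e-05]), 'position': array([ 161.27218995, -525.3316725 ,  204.42814674]), 'orientation': array([[ 2.93404221e-01, -3.80747885e-04,  9.55988398e-01],
       [-9.55986508e-01,  1.91118222e-03,  2.93404402e-01],
       [-1.93878113e-03, -9.99998101e-01,  1.96759089e-04]]), 'force': array([-0.36591654, -0.71463176, -0.93704446]), 'moment': array([ 0.01185278, -0.02369776,  0.01658727]), 'grip_width': 0.9998110561060917}
```

View pics/scene1.png

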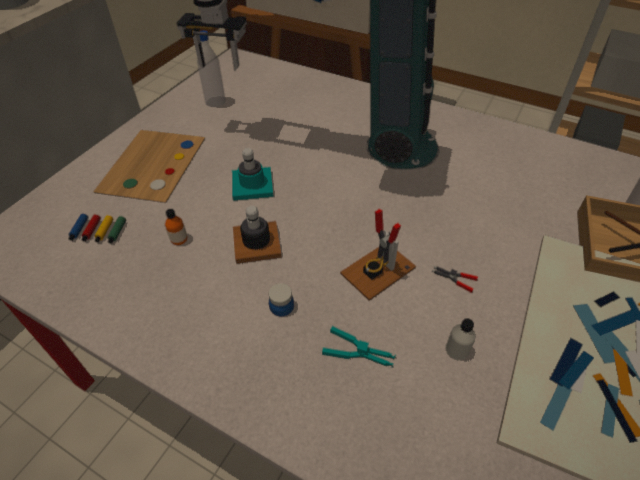

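View pics/side1.png

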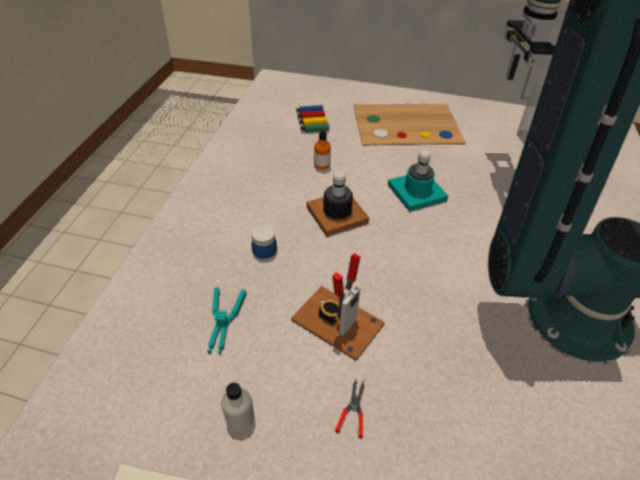

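Pliers candidates in the scene view are the upright red ones (387,232), small red ones lying at (456,277) and turquoise ones at (360,348). The upright red pair fits, being the larger red one, with the ring, in the holder. Roller candidates are the black one on wood (256,235) and one on a turquoise stand (250,175), and the black one is meant. I'll confirm with a crop and measure.

```bash
python3 - <<'E'
from h import *
ims=[]
for n,(a,b) in(("scene",(325,190)),("side",(265,150))):
    c=cam(n);np.savez(n+".npz",**{k:np.array(v) for k,v in c.items()})
    if n=="scene":
        A=c["image"][190:300,225:425];
    else: A=c["image"][165:365,240:400]
    ims.append(cv2.resize(A,None,fx=4 if n=="scene" else 3.5,fy=4 if n=="scene" else 3.5,interpolation=cv2.INTER_CUBIC)[:600] if 0 else cv2.resize(A,(800,440) if n=="scene" else (480,600),interpolation=cv2.INTER_CUBIC))
    P=cloud(c);I=c["image"].astype(int)
    red=(I[...,0]>110)&(I[...,1]<50)&(I[...,2]<60)&(P[...,2]>80)&(P[...,0]>150)
    lab,st=cv2.connectedComponentsWithStats(red.astype(np.uint8))[1:3]
    for i in range(1,len(st)):
        if st[i,4]>20:
            m=lab==i;q=P[m];print(n,"red",st[i],q.min(0).round(),q.mean(0).round(1),q.max(0).round())
save("c_scene.png",ims[0]);save("c_side.png",ims[1])
E
```

```text
side red [348 254  11  25 136] [448. 103. 122.] [455.3 115.9 151.2] [461. 123. 172.]
side red [333 274   9   7  42] [467. 156. 160.] [473.8 162.1 168.3] [480. 168. 171.]
```

View pics/c_scene.png

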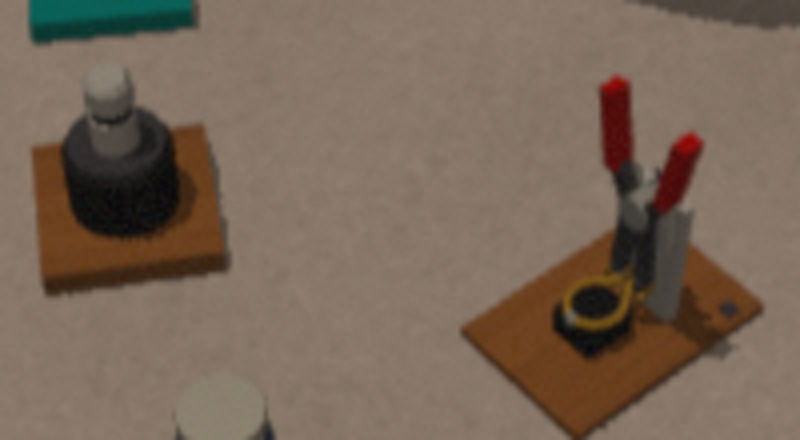

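View pics/c_side.png

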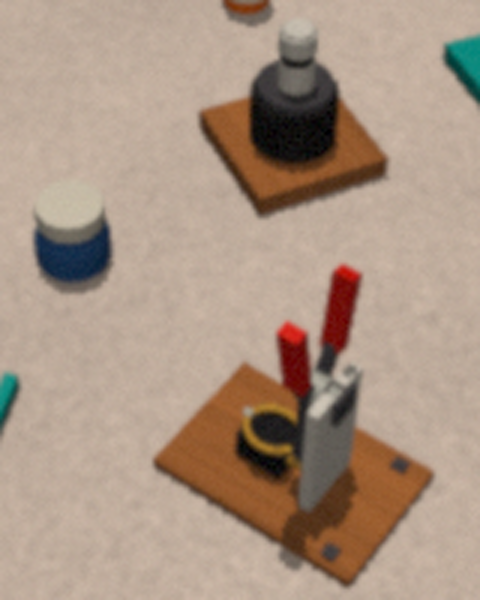

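```bash
python3 - <<'E'
from h import *
L=lambda n:{k:(v if v.ndim else v.item()) for k,v in np.load(n+".npz").items()}
s,d=L("scene"),L("side")
f=lambda c,u,v,h:onplane(c,u,v,h)[:2].round(1)
print("tops scene",f(s,378.9,210.3,175),f(s,397.5,225.3,175))
print("tops side",f(d,355.5,255,175),f(d,337.3,274.7,175))
print("ring scene",f(s,225+597/4,190+303/4,35),"side",f(d,240+272/3,165+430/3,35))
print("axle end",f(s,225+108/4,190+80/4,122),f(d,240+298/3,165+35/3,122))
print("roller face",f(s,225+118/4,190+142/4,70),f(d,240+294/3,165+92/3,70))
E
```

```text
tops scene [456.4 111.5] [478.7 163. ]
tops side [452.6 112.6] [473.1 162.8]
ring scene [490.5 127.6] side [486.5 128.6]
axle end [ 540.6 -163. ] [ 534.5 -156.4]
roller face [ 540.1 -163.3] [ 534.5 -154.1]
```

Both crops confirm the upright red pliers with the brass ring and the black roller on its wooden stand. The grip point is at about (465,137), with ring yaw about -22.5°. I'll raise the arm, then move above the pliers.

servo_tool --steps "0 0 0 0 0 0.06 1; 0 0 0 0 0 0.1 1; 0 0 2.444 0.304 0.662 0.1 1; 0 0 2.444 0.304 0.662 0.1 1; 0 0 2.444 0.304 0.662 0.1 1; 0 0 2.444 0.304 0.662 0.1 1; 0 0 2.444 0.304 0.662 0.1 1; 0 0 2.444 0.304 0.662 0.1 1; 0 0 2.444 0.304 0.662 0.1 1; 0 0 2.444 0.304 0.662 0.1 1; 0 0 2.444 0.304 0.662 0.1 1; 0 0 2.444 0.304 0.662 0.1 1; 0 0 2.444 0.304 0.662 0.1 1; 0 0 2.444 0.304 0.662 0.1 1; 0 0 2.444 0.304 0.662 0.1 1; 0 0 2.444 0.304 0.662 0.1 1; 0 0 2.444 0.304 0.662 0.1 1; 0 0 2.444 0.304 0.662 0.1 1; 0 0 2.444 0.304 0.662 0.1 1; 0 0 2.444 0.304 0.662 0.1 1" --force 35

```text
time: 2.7
position: [465.3, 136.3, 304.9]
orientation: [[0.39, -0.0, -0.921], [0.921, -0.001, 0.39], [-0.001, -1.0, -0.0]]
force: [-0.7, 0.0, 0.2]
grip_width: 0.998
```

```bash
python3 - <<'E'
from h import *
s=env.state();print(s["time"],s["position"],s["orientation"].round(4),s["joint_pos"].round(1),s["force"])
c=cam("wrist");print(c["wfc"].round(3),c["fx"])
np.savez("w1.npz",**{k:np.array(v) for k,v in c.items()})
save("w1.png",c["image"])
E
```

```text
2.7 [465.28101331 136.25125686 304.88488379] [[ 3.901e-01 -4.000e-04 -9.208e-01]
 [ 9.208e-01 -1.100e-03  3.901e-01]
 [-1.200e-03 -1.000e+00 -1.000e-04]] [ 9.700e+00 -3.200e+00  7.570e+01 -1.000e-01  1.076e+02 -5.740e+01] [-0.69051323  0.01075418  0.16223209]
[[ 3.91000e-01  8.94000e-01  2.21000e-01  4.01554e+02]
 [ 9.21000e-01 -3.79000e-01 -9.50000e-02  1.63404e+02]
 [-1.00000e-03  2.40000e-01 -9.71000e-01  4.84076e+02]
 [ 0.00000e+00  0.00000e+00  0.00000e+00  1.00000e+00]] 376.9113197137642
```

View pics/w1.png

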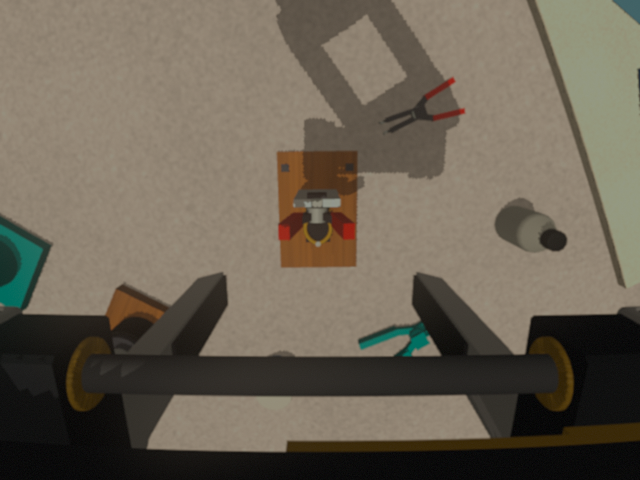

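The wrist view shows the pliers square to the jaws: handles at (286,229) and (348,229), ring at (317,235). I'll measure more closely.

```bash
python3 - <<'E'
from h import *
c={k:(v if v.ndim else v.item()) for k,v in np.load("w1.npz").items()}
I=c["image"].astype(int);m=(I[...,0]>90)&(I[...,1]<45)&(I[...,2]<50);m[:, :260]=0;m[:,380:]=0;m[:200]=0;m[260:]=0
P=cloud(c)
lab,st,_=cv2.connectedComponentsWithStats(m.astype(np.uint8))[1:4]
C=[]
for i in range(1,len(st)):
    if st[i,4]<30: continue
    q=P[lab==i];k=q[q[:,2]>165];x,y,w,h=st[i,:4]
    print(st[i],q.mean(0).round(1),len(k),k.mean(0).round(1) if len(k) else '')
    # top face corners in z=175: outer column edge, top/bottom rows
    o=x if x<317 else x+w-1
    a=[onplane(c,o+(-.5 if x<317 else .5),r,175)[:2] for r in(y-.5,y+h-.5)];print("outer edge",np.round(a,1));C.append(np.mean(a,0))
print("mid",np.mean(C,0),"sep",C[1]-C[0],np.linalg.norm(C[1]-C[0]),np.degrees(np.arctan2(*(C[1]-C[0])[::-1])))
im=cv2.resize(c["image"][185:275,257:377],(800,600),interpolation=cv2.INTER_CUBIC);save("w1c.png",im)
E
```

```text
[333 222  21  17 205] [473.  158.2 170.7] 194 [472.9 158.7 172. ]
outer edge [[467.1 166.1]
 [480.7 160.7]]
[279 224  12  15 152] [452.9 108.9 170.7] 152 [452.9 108.9 170.7]
outer edge [[444.2 107.7]
 [456.  102.4]]
mid [461.98260481 134.21138356] sep [-23.79409314 -58.29050691] 62.95984485284193 -112.20520535109402
```

View pics/w1c.png

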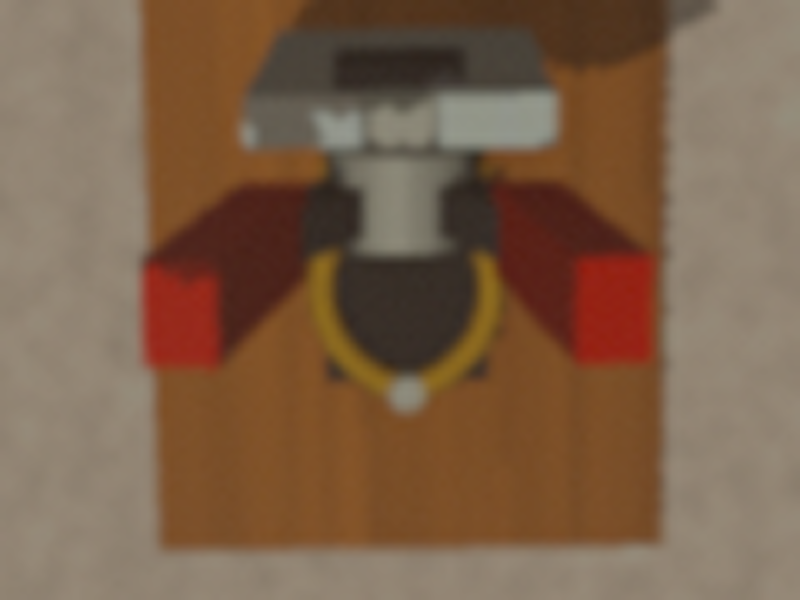

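```bash
python3 - <<'E'
from h import *
c={k:(v if v.ndim else v.item()) for k,v in np.load("w1.npz").items()}
f=lambda x,y,h:onplane(c,257+x/6.667-.5,185+y/6.667-.5,h)[:2]
a=f(181.5,314.5,175);b=f(614,307,175)
print(a,b,(a+b)/2,np.linalg.norm(f(143,315,175)-f(653,307,175)),np.degrees(np.arctan2(*(b-a)[::-1])))
e=f(660,540,10)-f(162,547,10);print("board",np.degrees(np.arctan2(*e[::-1])))
print("ring front",f(408,395,35), "plate top edge mid",f(400,120,104))
E
```

```text
[452.30101    108.88531375] [472.67269251 159.40385407] [462.48685125 134.14458391] 64.24317952912168 68.03816452356327
board 67.8757303587015
ring front [505.45892625 116.41222519] plate top edge mid [449.33190803 139.40272796]
```

servo_tool --steps "0 0 0.017 -0.0025 -0.002 -0.055 1; 0 0 0.017 -0.0025 -0.002 -0.105 1; 0 0 0.017 -0.0025 -0.002 -0.108 1; 0 0 0.017 -0.0025 -0.002 -0.108 1; 0 0 0.017 -0.0025 -0.002 -0.108 1"

```text
time: 3.38
position: [464.6, 134.6, 200.3]
orientation: [[0.374, 0.005, -0.927], [0.927, -0.0, 0.374], [0.002, -1.0, -0.005]]
force: [0.2, -0.5, -0.4]
grip_width: 0.999
```

```bash
python3 - <<'E'
from h import *
s=env.state();print(s["time"],s["position"],s["force"])
c=cam("wrist")
np.savez("w2.npz",**{k:np.array(v) for k,v in c.items()})
I=c["image"].astype(int);m=(I[...,0]>90)&(I[...,1]<45)&(I[...,2]<50)
ys,xs=np.where(m);print(xs.min(),xs.max(),ys.min(),ys.max());x0,y0=max(xs.min()-25,0),max(ys.min()-40,0)
x0=220;y0=170
save("w2.png",cv2.resize(c["image"][y0:y0+150,x0:x0+200],(800,600),interpolation=cv2.INTER_CUBIC))
E
```

```text
3.375 [464.64022165 134.62450874 200.26791184] [ 0.24529708 -0.50104026 -0.3704494 ]
262 507 61 280
```

View pics/w2.png

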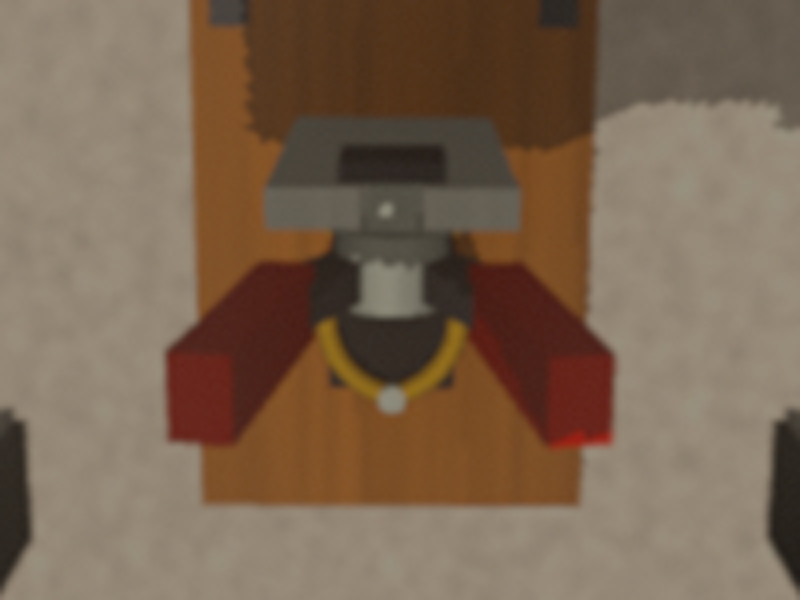

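```bash
python3 - <<'E'
from h import *
s=env.state();print(s["orientation"].round(4),s["position"])
c={k:(v if v.ndim else v.item()) for k,v in np.load("w2.npz").items()}
f=lambda x,y,h:onplane(c,220+x/4-.5,170+y/4-.5,h)[:2]
a=f(200,398,175);b=f(581,399,175)
print(a,b,(a+b)/2,np.linalg.norm(f(167,398,175)-f(613,399,175)),np.degrees(np.arctan2(*(b-a)[::-1])))
e=f(580,504,10)-f(203,504,10);print("board",np.degrees(np.arctan2(*e[::-1])))
r=f(391,398,35);print("ring front",r,"slot",f(390,205,104))
E
```

```text
[[ 3.742e-01  5.100e-03 -9.273e-01]
 [ 9.273e-01 -2.000e-04  3.742e-01]
 [ 1.700e-03 -1.000e+00 -4.800e-03]] [464.49615232 134.61433038 199.99393859]
[451.71841093 109.08962357] [472.22773903 159.34789733] [461.97307498 134.21876045] 63.566820254293056 67.80067774756152
board 67.9530250401443
ring front [504.78428746 116.35516209] slot [448.68986876 139.19686324]
```

servo_tool --steps "0 0.005 0 -0.0023 -0.0004 -0.02 1; 0 0.005 0 -0.0023 -0.0004 -0.04 1; 0 0.005 0 -0.0023 -0.0004 -0.06 1; 0 0.005 0 -0.0023 -0.0004 -0.072 1; 0 0.005 0 -0.0023 -0.0004 -0.072 1; 0 0.005 0 -0.0023 -0.0004 -0.072 1"

```text
time: 4.18
position: [462.7, 134.3, 128.7]
orientation: [[0.374, 0.001, -0.927], [0.927, 0.0, 0.374], [0.001, -1.0, -0.001]]
force: [0.6, 0.0, -0.8]
grip_width: 1.0
```

```bash
python3 - <<'E'
from h import *
s=env.state();print(s["orientation"].round(4),s["position"],s["force"],s["joint_vel"].round(2))
E
```

```text
[[ 3.742e-01  1.500e-03 -9.274e-01]
 [ 9.274e-01  0.000e+00  3.742e-01]
 [ 6.000e-04 -1.000e+00 -1.400e-03]] [462.70994201 134.31048134 128.73956355] [ 0.60462928  0.04121269 -0.8484109 ] [ 0.03 -0.35 -0.54  0.09  0.02 -0.  ]
```

Close slowly to the stop.

servo_tool --steps "0 0 0 0 0 -0.0005 0.6; 0 0 0 0 0 -0.0005 0.3; 0 0 0 0 0 -0.0005 0.2; 0 0 0 0 0 -0.0005 0.1; 0 0 0 0 0 -0.0005 0; 0 0 0 0 0 -0.0005 -0.1; 0 0 0 0 0 -0.0005 -0.3; 0 0 0 0 0 -0.0005 -1; 0 0 0 0 0 -0.0005 -1; 0 0 0 0 0 -0.0005 -1; 0 0 0 0 0 -0.0005 -1" --force 40

```text
time: 5.55
position: [465.1, 133.5, 131.5]
orientation: [[0.375, 0.009, -0.927], [0.927, -0.001, 0.375], [0.002, -1.0, -0.008]]
force: [0.4, -3.3, 9.2]
grip_width: 0.4
```

```bash
python3 - <<'E'
from h import *
s=env.state();print(s["orientation"].round(4),s["position"],s["force"],s["moment"],s["grip_width"]*94)
E
```

```text
[[ 0.3746  0.0085 -0.9271]
 [ 0.9272 -0.0015  0.3746]
 [ 0.0018 -1.     -0.0084]] [465.11194088 133.45197301 131.49850369] [ 0.3940996  -3.32111431  9.17955566] [-0.52516226 -0.20740852 -0.0020598 ] 37.632529947317714
```

```bash
python3 - <<'E'
from h import *
c=cam("wrist");np.savez("w3.npz",**{k:np.array(v) for k,v in c.items()})
A=cv2.resize(c["image"][150:390,200:440],(400,400),interpolation=cv2.INTER_CUBIC)
d=cam("side");B=cv2.resize(d["image"][240:340,290:390],(400,400),interpolation=cv2.INTER_CUBIC)
save("g.png",np.hstack([A,B]))
E
```

```text
(no output)
```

View pics/g.png

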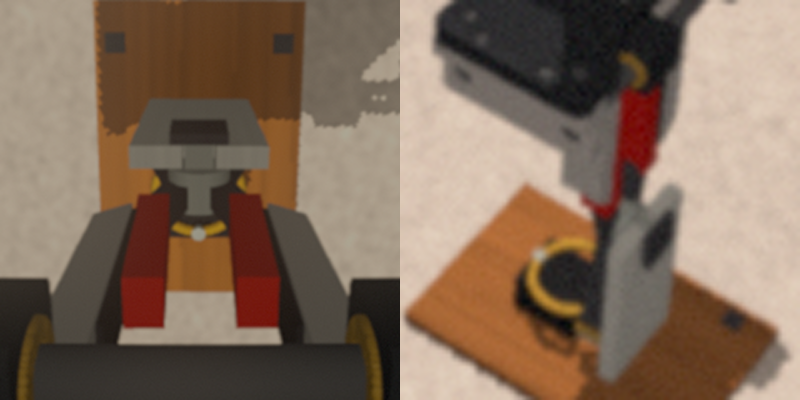

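The left view shows the handles squeezed parallel between the pads, and the right one shows the ring spread. Now lift straight up.

servo_tool --steps "0 0 0 0 0 0.006 -1; 0 0 0 0 0 0.012 -1; 0 0 0 0 0 0.018 -1; 0 0 0 0 0 0.024 -1; 0 0 0 0 0 0.032 -1; 0 0 0 0 0 0.042 -1; 0 0 0 0 0 0.06 -1; 0 0 0 0 0 0.08 -1; 0 0 0 0 0 0.1 -1; 0 0 0 0 0 0.12 -1; 0 0 0 0 0 0.12 -1; 0 0 0 0 0 0.12 -1; 0 0 0 0 0 0.12 -1"

```text
time: 7.28
position: [464.6, 133.3, 250.4]
orientation: [[0.375, 0.006, -0.927], [0.927, -0.002, 0.375], [0.001, -1.0, -0.007]]
force: [0.3, -0.1, -1.6]
grip_width: 0.4
```

```bash
python3 - <<'E'
from h import *
s=env.state();print(s["orientation"].round(4),s["position"],s["force"],s["moment"],s["grip_width"]*94)
E
```

```text
[[ 3.746e-01  6.400e-03 -9.271e-01]
 [ 9.272e-01 -1.800e-03  3.746e-01]
 [ 7.000e-04 -1.000e+00 -6.600e-03]] [464.58465923 133.34396466 250.38256739] [ 0.31597944 -0.10153966 -1.57375245] [ 0.01801102 -0.15397278 -0.02350879] 37.58480295208632
```

Lifted, with the pliers' weight carried (about 1.6 N). Move part-way so the wrist camera sees the axle beside the tool.

servo_tool --steps "0 0 0 0.003 -0.035 0.005 -1; 0 0 0 0.007 -0.075 0.005 -1; 0 0 0 0.011 -0.115 0.005 -1; 0 0 0 0.014 -0.15 0.005 -1; 0 0 0 0.016 -0.175 0.005 -1; 0 0 0 0.016 -0.175 0.005 -1; 0 0 0 0.016 -0.175 0.005 -1; 0 0 0 0.016 -0.175 0.005 -1"

```text
time: 8.28
position: [480.5, -40.7, 255.3]
orientation: [[0.373, 0.006, -0.928], [0.928, -0.001, 0.373], [0.001, -1.0, -0.006]]
force: [-0.2, 0.6, -1.8]
grip_width: 0.398
```

```bash
python3 - <<'E'
from h import *
s=env.state();print(s["orientation"].round(4),s["position"])
c=cam("wrist");np.savez("w4.npz",**{k:np.array(v) for k,v in c.items()})
u,v=proj(c,[537,-160,110]);print(u,v)
u0,v0=int(u)-60,int(v)-45;print(u0,v0)
A=cv2.resize(c["image"][v0:v0+90,u0:u0+120],(800,600),interpolation=cv2.INTER_CUBIC);save("w4.png",A)
E
```

```text
[[ 0.3733  0.0061 -0.9277]
 [ 0.9277 -0.0014  0.3733]
 [ 0.001  -1.     -0.0062]] [480.49175197 -40.67661567 255.25214872]
225.07359968627583 328.3783612649228
165 283
```

View pics/w4.png

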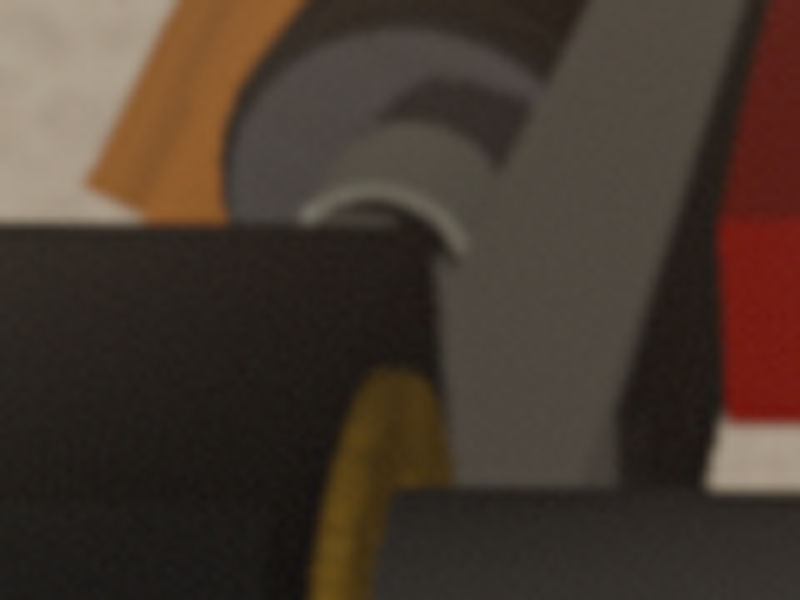

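The gripper hides the axle end here, at about crop (380,200). Shift sideways and measure by depth cloud.

servo_tool --steps "0 0 0 0.03 -0.008 0 -1; 0 0 0 0.06 -0.015 0 -1; 0 0 0 0.075 -0.02 0 -1; 0 0 0 0.075 -0.02 0 -1; 0 0 0 0.075 -0.02 0 -1; 0 0 0 0.075 -0.02 0 -1"

```text
time: 9.07
position: [554.9, -60.4, 255.8]
orientation: [[0.373, 0.007, -0.928], [0.928, -0.002, 0.373], [0.001, -1.0, -0.007]]
force: [-0.3, -0.3, -2.0]
grip_width: 0.4
```

```bash
cat > ax.py <<'E'
from h import *
from scipy.optimize import least_squares
def top(c,lo=119,hi=127,x=(505,570),y=(-195,-125)):
    P=cloud(c);m=(P[...,2]>lo)&(P[...,2]<hi)&(P[...,0]>x[0])&(P[...,0]<x[1])&(P[...,1]>y[0])&(P[...,1]<y[1])&(c["z_map"]>0)
    return P,m
if __name__=="__main__":
    for n in("wrist","scene","side"):
        c=cam(n);np.savez(n+"5.npz",**{k:np.array(v) for k,v in c.items()})
        P,m=top(c,112,130);q=P[m]
        v,u=np.where(m)
        print(n,m.sum(),"uv",u.min(),u.max(),v.min(),v.max(),"xyz",q.min(0).round(1),q.max(0).round(1))
        for a in range(112,130,3):
            k=q[(q[:,2]>=a)&(q[:,2]<a+3)]
            if len(k): print(a,len(k),k.mean(0).round(1))
    c=cam("wrist");u,v=proj(c,[537,-160,122]);print(u,v);u0,v0=int(u)-60,int(v)-45;print(u0,v0)
    save("w5.png",cv2.resize(c["image"][v0:v0+90,u0:u0+120],(800,600),interpolation=cv2.INTER_CUBIC))
E
python3 ax.py
```

```text
wrist 882 uv 182 215 240 272 xyz [ 522.9 -183.7  112. ] [ 552.1 -154.3  123.7]
112 40 [ 532.8 -158.3  113.5]
115 85 [ 534.5 -162.8  117. ]
118 222 [ 536.3 -165.9  119.8]
121 535 [ 537.1 -168.1  122. ]
scene 112 uv 245 257 205 216 xyz [ 525.3 -180.5  112.1] [ 551.9 -152.9  126.6]
112 14 [ 546.3 -160.9  113.9]
115 16 [ 544.  -161.7  116.9]
118 25 [ 541.3 -166.7  119.7]
121 49 [ 538.5 -166.1  122.3]
124 8 [ 537.6 -167.1  125.1]
side 109 uv 333 345 171 181 xyz [ 522.8 -179.4  112.1] [ 550.5 -151.2  123. ]
112 16 [ 534.6 -158.1  113.6]
115 22 [ 536.  -159.8  116.7]
118 45 [ 537.4 -165.5  119.9]
121 26 [ 535.2 -166.7  121.7]
205.32733800418436 254.0454266515441
145 209
```

View pics/w5.png

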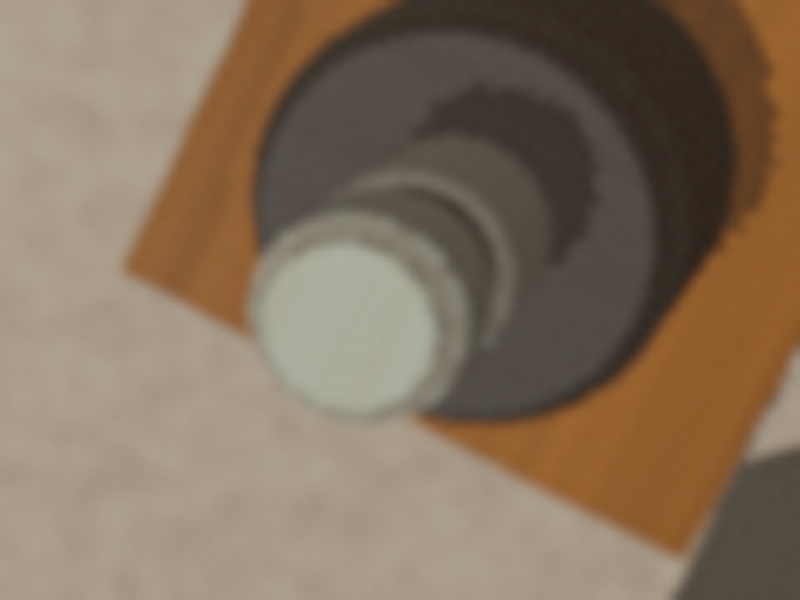

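```bash
cat > ring.py <<'E'
from h import *
def gold(c,pc,r=45):
    P=cloud(c);I=cv2.cvtColor(c["image"],cv2.COLOR_RGB2HSV).astype(int)
    return P,(I[...,0]>14)&(I[...,0]<32)&(I[...,1]>110)&(I[...,2]>50)&(np.linalg.norm(P-pc,axis=-1)<r)
if __name__=="__main__":
    s=env.state();R=s["orientation"];p=s["position"];print(p)
    c={k:(v if v.ndim else v.item()) for k,v in np.load("wrist5.npz").items()}
    print("axle wrist",onplane(c,145+347/6.667-.5,209+327/6.667-.5,122))
    guess=p+[19.3,-8.3,-96.5]
    X=np.array([.9277,-.3733,0]);Y=np.array([.3733,.9277,0])
    for n in("scene","side","wrist"):
        c={k:(v if v.ndim else v.item()) for k,v in np.load(n+"5.npz").items()}
        P,m=gold(c,guess);v,u=np.where(m);q=P[m]-guess
        if not len(u): print(n,"none",proj(c,guess));continue
        print(n,m.sum(),u.min(),u.max(),v.min(),v.max(),"guess px",proj(c,guess).round(1))
        for nm,a in(("x",q@X),("y",q@Y),("z",q[:,2])): print(nm,np.percentile(a,[2,10,50,90,98]).round(1))
        # plane intersect at guess z
        Q=np.array([onplane(c,a,b,guess[2]) for a,b in zip(u,v)])-guess
        print("onplane x",np.percentile(Q@X,[1,99]).round(1),"y",np.percentile(Q@Y,[1,99]).round(1))
    ims=[]
    for n,k in(("scene",4),("side",4),("wrist",2.2)):
        c={k2:(v if v.ndim else v.item()) for k2,v in np.load(n+"5.npz").items()}
        u,v=proj(c,guess).astype(int);w=int(130/k);print(n,u-w,v-int(w*1.5))
        ims.append(cv2.resize(c["image"][v-int(w*1.5):v+int(w*1.5),u-w:u+w],(266,400),interpolation=cv2.INTER_CUBIC))
    save("r5.png",np.hstack(ims))
E
python3 ring.py
```

```text
[555.20040056 -60.62697819 255.67857294]
axle wrist [ 536.71737862 -168.48069311  122.        ]
scene 122 269 296 211 230 guess px [277.7 221.9]
x [-30.1 -26.1  -7.5  15.3  18. ]
y [-19.1 -17.1   6.1  22.7  24.7]
z [-4.8 -3.2  0.   2.9  3.9]
onplane x [-31.5  19.7] y [-19.3  25.2]
side 108 302 331 180 198 guess px [311.7 184.8]
x [-33.9 -33.3 -21.2  11.6  14.8]
y [-18.8 -15.5  13.7  23.1  25.5]
z [-4.9 -3.9 -1.1  2.1 22.3]
onplane x [-35.1  13.5] y [-19.2  26.8]
wrist 308 288 350 227 290 guess px [318.8 268.9]
x [-33.2 -32.7  -8.3  15.7  17. ]
y [-22.1 -20.4  -3.7  19.9  22.3]
z [-2.9 -2.   0.3  3.2 21.9]
onplane x [-32.9  16.5] y [-23.   22.7]
scene 245 173
side 279 136
wrist 259 180
```

View pics/r5.png

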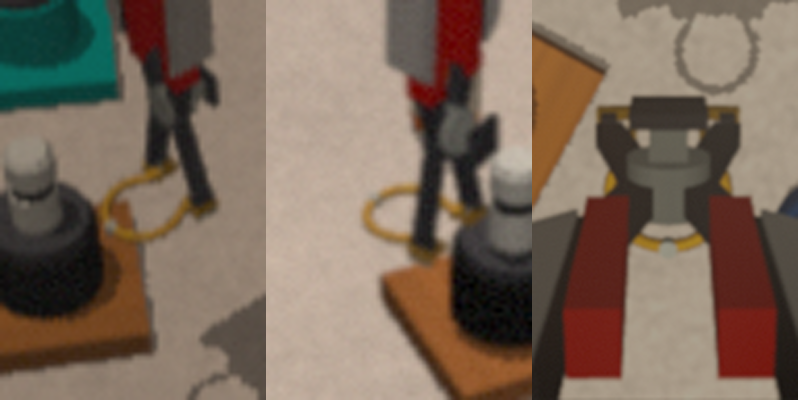

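```bash
cat > fit.py <<'E'
from ring import *
from scipy.optimize import least_squares
X=np.array([.9277,-.3733,0]);Y=np.array([.3733,.9277,0])
def fit(dz=-96.5,N=4,guess=None):
    s=env.state();p=s["position"];g=p+[19.3,-8.3,dz] if guess is None else guess
    print("tcp",p.round(1),"guess",g.round(1))
    for n in("scene","side","wrist"):
        Q=[];Z=[]
        for _ in range(N):
            c=cam(n);P,m=gold(c,g);v,u=np.where(m);q=P[m]-g
            Z.append(q);Q+= [onplane(c,a,b,g[2])-g for a,b in zip(u,v)]
        Q=np.array(Q);Z=np.vstack(Z);Z=Z[np.abs(Z[:,2])<12]
        a=np.stack([Q@X,Q@Y],1);k=a[:,0]>-14
        f=lambda t:np.hypot(a[k,0]-t[0],a[k,1]-t[1])-19.5
        r=least_squares(f,[0,0],loss="soft_l1",f_scale=1.5)
        z=np.stack([Z@X,Z@Y,np.ones(len(Z))],1);w=least_squares(lambda t:z@t-Z[:,2],[0,0,0],loss="soft_l1")
        print(n,len(a),k.sum(),"centre dx,dy (pliers axes)",r.x.round(2),"rms",np.sqrt((r.fun**2).mean()).round(2),"plane slope x,y,z0",w.x.round(3))
if __name__=="__main__": fit()
E
python3 fit.py; python3 - <<'E'
from ax import *
# axle in scene/side: bright low-sat pixels of the stub, fit cylinder top by cloud
for n in("scene","side","wrist"):
    A=[]
    for _ in range(3):
        c=cam(n);P,m=top(c,118.5,126);A.append(P[m])
    q=np.vstack(A)[:,:2]
    # min-enclosing style: centre of mask edges
    f=lambda t:np.maximum(np.hypot(q[:,0]-t[0],q[:,1]-t[1])-13.5,0)
    r=least_squares(f,q.mean(0));print(n,len(q),r.x.round(1),"mean",q.mean(0).round(1),"bbox mid",((q.min(0)+q.max(0))/2).round(1))
print(env.state()["time"])
E
```

```text
tcp [555.2 -60.6 255.7] guess [574.5 -68.9 159.2]
scene 477 283 centre dx,dy (pliers axes) [-0.44  2.87] rms 1.61 plane slope x,y,z0 [-0.058 -0.001 -0.475]
side 429 186 centre dx,dy (pliers axes) [-5.1   4.35] rms 1.59 plane slope x,y,z0 [-0.071  0.004 -2.432]
wrist 1234 699 centre dx,dy (pliers axes) [-3.41 -0.02] rms 1.21 plane slope x,y,z0 [-0.082 -0.003 -0.805]
scene 252 [ 538.4 -166.6] mean [ 539.4 -166.1] bbox mid [ 538.4 -165.7]
side 202 [ 536.8 -166. ] mean [ 536.4 -165.9] bbox mid [ 536.9 -166.2]
wrist 2207 [ 537.3 -168.1] mean [ 536.9 -167.5] bbox mid [ 537.4 -168.5]
10.325
```

Ring plane slope is about -0.07 along x in all three cameras, so its front droops about 4°. I'll level it by a turn about the pliers' y and go over the axle at safe height.

servo_tool --steps "-0.013 -0.032 0 0 0 0 -1; -0.026 -0.065 0 0 0 0 -1; -0.026 -0.065 0 -0.012 -0.028 0 -1; -0.026 -0.065 0 -0.025 -0.06 0 -1; -0.026 -0.065 0 -0.036 -0.086 0 -1; -0.026 -0.065 0 -0.0414 -0.0989 -0.006 -1; -0.026 -0.065 0 -0.0414 -0.0989 -0.01 -1; -0.026 -0.065 0 -0.0414 -0.0989 -0.01 -1; -0.026 -0.065 0 -0.0414 -0.0989 -0.01 -1; -0.026 -0.065 0 -0.0414 -0.0989 -0.01 -1"

```text
time: 11.58
position: [514.5, -159.0, 245.5]
orientation: [[0.372, 0.072, -0.925], [0.928, -0.027, 0.371], [0.001, -0.997, -0.077]]
force: [-0.2, 0.3, -2.5]
grip_width: 0.397
```

```bash
python3 - <<'E'
from fit import *
s=env.state();print(s["time"],s["orientation"].round(4),s["position"],s["force"])
fit(guess=np.array([537.4,-167,150.]),N=4)
for n in("scene","side","wrist"):
    c=cam(n);np.savez(n+"6.npz",**{k:np.array(v) for k,v in c.items()})
E
```

```text
11.575 [[ 0.3721  0.0717 -0.9254]
 [ 0.9282 -0.0275  0.3711]
 [ 0.0012 -0.997  -0.0768]] [ 514.50606346 -158.987466    245.52921526] [-0.20912969  0.26552058 -2.45730379]
tcp [ 514.5 -159.   245.5] guess [ 537.4 -167.   150. ]
scene 390 244 centre dx,dy (pliers axes) [2.58 1.09] rms 1.5 plane slope x,y,z0 [-0.     0.015 -0.225]
side 350 189 centre dx,dy (pliers axes) [-0.54  1.68] rms 1.5 plane slope x,y,z0 [-0.012  0.007 -1.529]
wrist 1488 753 centre dx,dy (pliers axes) [ 0.34 -2.38] rms 1.36 plane slope x,y,z0 [-0.007 -0.007 -0.052]
```

servo_tool --steps "0 0 0 -0.0006 0.0003 -0.007 -1; 0 0 0 -0.0006 0.0003 -0.014 -1; 0 0 0 -0.0006 0.0003 -0.02 -1; 0 0 0 -0.0006 0.0003 -0.02 -1; 0 0 0 -0.0006 0.0003 -0.02 -1; 0 0 0 -0.0006 0.0003 -0.02 -1"

```text
time: 13.08
position: [513.7, -159.4, 225.7]
orientation: [[0.373, 0.072, -0.925], [0.928, -0.028, 0.372], [0.001, -0.997, -0.077]]
force: [-0.1, 0.3, -2.2]
grip_width: 0.401
```

```bash
python3 - <<'E'
from fit import *
s=env.state();print(s["time"],s["position"],s["force"])
fit(guess=np.array([537.4,-167,130.]),N=4)
ims=[]
for n,(u,v) in(("scene",(0,0)),("side",(0,0))):
    c=cam(n);np.savez(n+"7.npz",**{k:np.array(v) for k,v in c.items()})
    u,v=proj(c,[537.4,-167,120]).round().astype(int);print(n,u-20,v-30)
    ims.append(cv2.resize(c["image"][v-30:v+30,u-20:u+20],(400,600),interpolation=cv2.INTER_CUBIC))
    P=cloud(c);q=P[(P[...,2]>110)&(P[...,2]<140)&(np.hypot(P[...,0]-537.4,P[...,1]+167)<15)]
save("r7.png",np.hstack(ims))
E
```

```text
13.075 [ 513.67970951 -159.39344188  225.70903098] [-0.12535963  0.27473396 -2.20192381]
tcp [ 513.7 -159.4  225.7] guess [ 537.4 -167.   130. ]
scene 392 242 centre dx,dy (pliers axes) [2.1  0.28] rms 1.68 plane slope x,y,z0 [ 0.006  0.012 -0.23 ]
side 325 168 centre dx,dy (pliers axes) [-1.33  1.5 ] rms 1.52 plane slope x,y,z0 [-0.01   0.006 -1.264]
wrist 1548 773 centre dx,dy (pliers axes) [-0.38 -2.36] rms 1.4 plane slope x,y,z0 [-0.006 -0.004 -0.049]
scene 231 179
side 319 144
```

View pics/r7.png

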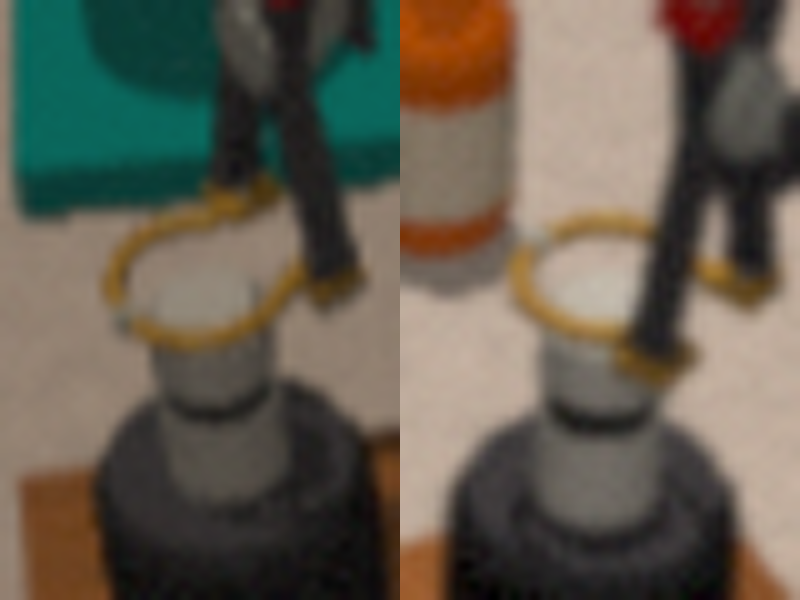

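In both views the ring sits level above the axle end and encloses it: scene ring centre about (203,275) against axle (205,295), side ring about (604,277) against axle (602,285). Offsets average under 0.5 mm, so I'll descend gently with force checks.

servo_tool --steps "0 0 0 0 0 -0.003 -1; 0 0 0 0 0 -0.006 -1; 0 0 0 0 0 -0.009 -1; 0 0 0 0 0 -0.012 -1; 0 0 0 0 0 -0.014 -1; 0 0 0 0 0 -0.014 -1; 0 0 0 0 0 -0.014 -1"

```text
time: 14.65
position: [513.6, -159.4, 211.5]
orientation: [[0.373, 0.071, -0.925], [0.928, -0.028, 0.372], [0.001, -0.997, -0.077]]
force: [0.6, 1.3, -2.7]
grip_width: 0.402
```

```bash
python3 - <<'E'
from fit import *
s=env.state();print(s["time"],s["position"],s["force"],s["moment"])
fit(guess=np.array([537.4,-167,116.]),N=4)
E
```

```text
14.65 [ 513.57012716 -159.35090922  211.46081066] [ 0.59522665  1.33304162 -2.70281824] [ 0.05056983 -0.05481347 -0.050464  ]
tcp [ 513.6 -159.4  211.5] guess [ 537.4 -167.   116. ]
scene 408 260 centre dx,dy (pliers axes) [ 1.77 -0.01] rms 1.92 plane slope x,y,z0 [ 0.003 -0.005  0.492]
side 303 127 centre dx,dy (pliers axes) [-1.26  1.32] rms 1.86 plane slope x,y,z0 [-0.002 -0.008 -1.293]
wrist 1588 790 centre dx,dy (pliers axes) [-0.32 -2.31] rms 1.43 plane slope x,y,z0 [-0.007 -0.008 -0.076]
```

```bash
python3 - <<'E'
from h import *
F=[]
for _ in range(12):
    F.append(np.r_[env.state()["force"],env.state()["moment"]]); vision.camera("side")
F=np.array(F);print(F.mean(0).round(2),F.std(0).round(2),env.state()["time"])
E
```

```text
[-0.17 -0.15 -2.02  0.04 -0.07  0.01] [0.33 0.42 0.35 0.03 0.03 0.02] 15.85
```

No contact; that was noise. Calibrate the ring's visible-surface height bias with the earlier frames (ring in holder at z=35), then finish the descent.

```bash
python3 - <<'E'
from ring import *
L=lambda n:{k:(v if v.ndim else v.item()) for k,v in np.load(n+".npz").items()}
for n in("w1","w2","w3","scene","side"):
    c=L(n);g=np.array([485,125.5,35.]);P,m=gold(c,g,30);z=P[m][:,2];z=z[abs(z-35)<10]
    print(n,len(z),np.median(z).round(2),z.mean().round(2))
for n in("scene7","side7"):
    c=L(n);P,m=gold(c,np.array([537.4,-167,130]),35);z=P[m][:,2];z=z[abs(z-130)<10];print(n,np.median(z).round(2),z.mean().round(2))
E
```

```text
w1 234 34.54 34.0
w2 293 34.69 34.02
w3 265 34.56 34.02
scene 143 34.37 33.89
side 160 32.77 32.25
scene7 129.86 129.6
side7 128.45 128.36
```

servo_tool --steps "0 0 0 0.0001 0.0003 -0.003 -1; 0 0 0 0.0001 0.0003 -0.006 -1; 0 0 0 0.0001 0.0003 -0.009 -1; 0 0 0 0.0001 0.0003 -0.012 -1; 0 0 0 0.0001 0.0003 -0.015 -1; 0 0 0 0.0001 0.0003 -0.0175 -1; 0 0 0 0.0001 0.0003 -0.0185 -1; 0 0 0 0.0001 0.0003 -0.0185 -1; 0 0 0 0.0001 0.0003 -0.0185 -1"

```text
time: 16.98
position: [513.7, -159.1, 193.0]
orientation: [[0.373, 0.071, -0.925], [0.928, -0.028, 0.372], [0.001, -0.997, -0.077]]
force: [-0.1, 0.6, -2.0]
grip_width: 0.399
```

```bash
python3 - <<'E'
from fit import *
s=env.state();print(s["time"],s["position"],s["orientation"].round(4))
F=[]
for _ in range(6): F.append(np.r_[env.state()["force"],env.state()["moment"]]); vision.camera("side")
print(np.mean(F,0).round(2))
fit(guess=np.array([537.4,-167,98.]),N=5)
E
```

```text
16.975 [ 513.68085694 -159.08638454  192.98298743] [[ 0.3733  0.0715 -0.9249]
 [ 0.9277 -0.0276  0.3723]
 [ 0.0011 -0.9971 -0.0766]]
[ 0.32  0.01 -2.09  0.03 -0.08 -0.01]
tcp [ 513.6 -159.1  192.9] guess [ 537.4 -167.    98. ]
scene 421 294 centre dx,dy (pliers axes) [1.89 0.94] rms 2.25 plane slope x,y,z0 [ 0.007 -0.013 -0.318]
side 423 189 centre dx,dy (pliers axes) [-0.91  1.41] rms 2.68 plane slope x,y,z0 [-0.028 -0.018 -2.471]
wrist 1455 411 centre dx,dy (pliers axes) [-4.14 -2.06] rms 1.34 plane slope x,y,z0 [-0.009 -0.003 -0.577]
```

Level, at z about 98, no contact force and grip closed. Hand in.

```bash
python3 - <<'E'
from h import *
print(env.hand_in())
E
```

```text
the job is handed in; nothing more can be done
None
```

I squeezed the upright red pliers to their stop at 40 N and lifted them and the ring straight out of the holder. I then lowered the open ring over the black roller's axle to groove height. I handed the job in at about 18 s, still gripping; no verdict was reported.

**Final checks:**
- **Height:** the three cameras put the ring at 97.7–98.3 mm, after correcting for each camera's height error. The groove is at 98 mm.
- **Level:** the ring had pitched about 4° in the grip, front down, so I tilted the tool to level it. The remaining slope was about 0.01 or less in the scene and wrist views; the side camera read −0.03, with the axle partly hiding the ring.
- **Contact:** force stayed at the carried weight of about 2 N with no sideways push, so the ring was not leaning on the axle.
- **Grip:** the gripper opening held steady at 0.40.

**Disagreements:**
- **Centring:** just before the final drop the average offset was under 0.5 mm, though single cameras differed by up to about 1 mm. The radial clearance is 2.5 mm. At groove height the wrist camera read −4 mm along the pliers' x. I discounted it because the axle was hiding much of the ring from that camera, and the other two cameras and the force agreed with the earlier figure.
- **Grip width:** the gripper read about 37.6 mm, against the stated 40 mm over the squeezed handles. I put that down to pad compression. The pictures showed the handles parallel and the ring open.

I did not take a separate final picture of the bottles and jar. The arm's route kept above them.

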